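# Pack up a cast in the articulator with spacers and hold the wedge snug

## Task

The small hinged articulator on the bench stands open, with a pair of plaster casts hanging from its upper arm: first fold the upper arm fully down onto its stop. Then pack the gap between the lower cast and the mounting table beneath it, so that the cast cannot sag while plaster is put on: slide flat spacer strips in along the middle from the front, well under the cast and one on top of the other, as many as go in while still leaving the wedge room to enter properly, then slide the wedge in flat on top of them, thin end first, until you feel it come up snug under the cast. Do not force it or lift the arm off its stop, leave the other things on the bench alone, and finish while still gripping the wedge and holding it snug.

Things in the scene. Friction and masses are not known exactly. Their poses are not given: they have to be found in the camera images.
- articulator: the articulator's metal frame (fixed to the bench, it does not move): a 64 mm wide base spine, two posts at the rear and a cross bar that is the arm's stop. Origin on the bench under the middle of the cast; +x points from its open front to its hinge, y along the hinge, z up. The hinge axis lies at x = +78 mm, z = 118 mm. The front of the base is at x = -50 mm; the way in is open
- upper_arm (a joint): hinge of the upper arm: 0 = fully down (arm level, its screw on the stop bar), positive = folded open, 0.6 to 1.0 rad at the start. The hinge is stiff (about 0.7 N m friction): the arm stays where it is left, and takes about 4 to 14 N at the nose to push down. Lifting it again at the cast's front edge takes about 8 N
- nose (a point): middle of the round dark cross bar (11 mm thick, 44 mm long, along the articulator's y) at the front end of the upper arm, 105 mm from the hinge axis; press on it from above to fold the arm. With the arm down it is at x = -27 mm, z = 118 mm of the articulator frame
- lower_cast: the lower plaster cast, 65 x 73 x 32 mm, fixed with the upper cast under the upper arm, teeth up, flat base down, incisors to the front. Origin: middle of its flat underside (its own x points to the front of the articulator). With the arm down the underside is level, 54 mm above the bench, and reaches from 31 mm in front of the origin (rounded front edge, foremost in the middle) to 30 mm behind it
- table: the flat steel mounting table of the articulator below the cast, fixed; set to a different height each time (26 to 40 mm above the bench), so the gap to the cast is 14 to 28 mm when the arm is down. Origin: in its top face, below the middle of the cast; axes as the articulator's; the plate reaches from x = -60 to +52 mm and y = -30 to +30 mm
- spacer_0: a flat off-white plastic spacer strip with square ends, 110 long x 28 wide x 8 mm thick, about 30 g, lying flat on the bench; one of two alike (the gap takes one or both). Origin: middle of the underside edge at the rear end (the end with a small dark hole mark), +x along the strip to its other end, the leading end, z up. It bears well with 25 to 60 mm of its leading end under the cast
- spacer_1: another spacer strip, exactly like spacer_0
- spacer_0_tip (a point): middle of the underside edge at the leading end of that spacer (110 mm from its origin)
- spacer_1_tip (a point): middle of the underside edge at the leading end of that spacer (110 mm from its origin)
- wedge: off-white plastic wedge strip, 140 long x 28 wide, 35 g, flat underside; 13.5 mm thick over its rear 65 mm, then its top slopes evenly to 2.8 mm at the thin tip (0.143 mm per mm). Origin: middle of the underside edge at the thick rear end (dark hole mark), +x to the tip, z up. It bears properly with 10 to 72 mm of its tip under the cast, so in 4.5 to 13 mm of height left above the spacers
- wedge_tip (a point): middle of the underside edge at the wedge's thin tip
- screwdriver: bystander: small screwdriver lying to the right of the strips
- wheel: bystander: flat green polishing wheel, 44 mm
- carver: bystander: thin metal carver lying at the right
- model: bystander: single plaster jaw model at the right
- wax_sheets: bystander: stack of wax sheets
- lamp_c: a black bench lamp, fixed; its head hangs over the bench just right of the strips, at about x = 0.45 to 0.68, y = -0.05 to 0.04, from 0.25 m above the bench upward: swing the arm round in front of it, not through it

How it is judged:
By the outcome, as a careful person would: the job done as asked, in the order asked, and still so for the second after the job is handed in, while the arm keeps its last pose, push and grip.
It also fails if it takes over 72 s, if anything falls off the work surface, if the arm or the gripper's body presses on something with over 40 N, if the wrist force passes 120 N, or if a joint passes its speed limit or range.

## Robot

A 6-joint arm with a two-finger parallel gripper is mounted at the origin on a cart in front of the work surface, level with it; the furniture and walls round the work are solid. World frame = base frame: x ahead of the robot, y to its left, z up, the work surface at z = 0. Lengths are in m, angles in rad, forces in N, time in s.
With the tool pointing down it reaches from about 0.275 to 1 m from the base axis. Payload 8.4 kg.
Tool frame: the origin (TCP) lies midway between the tips of the shut fingers; the grasp point (between the pads) lies 19 mm behind it; z points along the fingers, y is the line along which they close (so a half turn about z gives the same grasp; the last joint's range is limited). The gripper opens to 85 mm and grips with 20 to 120 N. Pads are 22 mm wide; open, the fingers measure 114 mm over their backs; the gripper's body (76 mm by 85 mm) begins 54 mm behind the grasp point. The pads swing forward as they close: fully open they stand 13 mm farther back than shut.
Start: joints at [-1.172, 0.353, 1.633, -0, 1.155, -0.002], TCP at [0.244, -0.575, 0.231] pointing down, gripper open.
Joint ranges: [-2.63, 2.63], [-0.92, 2.1], [0.06, 2.66], [-1.3, 4.44], [0, 2.69], [-3.02, 3.02]. Speed limits (rad/s): [2.22, 2.22, 2.79, 3.14, 3.14, 3.14].

## Interface

Orientations are given as a unit quaternion [x, y, z, w].
In Python, from workcell import bot, claw, kinematics, optics, ticket, spotter gives the robot as it stands. Calls block until the motion is done:
- bot.reach(position, orientation): joint-space move of the TCP to a pose.
- bot.servo_line(position, ori=None, velocity=0.15): straight line of the TCP; ori=None keeps the orientation; velocity is the mean speed in m/s.
- bot.goto_joints(angles): joint-space move.
- claw.move_gripper(opening, strength=None): finger opening in m; strength is the grip in N (None keeps the last); returns when the fingers have stopped.
- bot.dwell(seconds).
- kinematics.solve_ik(position, orientation): joint angles nearest the present ones, or None.
- optics.read_camera(name): name is "scene" or "side" or "wrist"; returns a dict with "frame" (420x560x3 uint8, red, green, blue), "intrinsics" (3x3 intrinsics, pixels), "view" (4x4, takes a point from world to camera coordinates). Camera axes: x right, y down, z forward; pixel columns grow to the right and rows downward; lengths in m; the calibration is good to about 2 mm. The wrist camera is an equidistant fisheye: a pixel r from the principal point sees the ray r / f radians off the axis. A picture is of the moment at which its call begins. There is no depth.
A pose or a line that the arm cannot do raises bot.IKError and nothing moves.
- ticket.hand_in(): hands the job in; it is judged then, once.
Trained networks look in a picture, given as the dict that the camera call returned (one of the last four; its "shot" number tells which), for a name from the list of things; names that differ only in an ending like _2 or _b are one class to them, and where a whole thing is asked for, a point or a joint stands for the part that bears it (a point fixed in the world has none). Each returns a list of dicts, best first, with "score" (0 to 1); they miss things now and then, are a little off and sometimes report something else, mostly with a low value. They report only what shows in the picture. A call takes as long as a camera call.
- spotter.silhouettes(picture, thing): "mask" (420x560 bool, what is visible of it) and "uv" ([column, row] in pixels, amid what is visible of it).
Readings, each from a call of its own:
- bot.read_time_s(): time.
- bot.read_joint_pos(): joint angles.
- bot.read_joint_vel(): joint speeds.
- bot.read_joint_efforts(): joint torques, N m.
- bot.read_position(): TCP position.
- bot.read_orientation(): TCP orientation.
- bot.read_wrist_force(): force on the tool from outside, world axes, zero at the start.
- bot.read_ft_torque(): the same for the moment, N m.
- bot.read_gripper_width(): finger opening in m.
- bot.read_grip_force(): force on a finger pad.
Only numpy, scipy, OpenCV 4.12 (cv2) and the standard library are available. Lean on these libraries where they do the work, as an engineer would, in place of code of your own. Each camera call takes 0.05 s, during which the arm holds its last target. There are 200 camera calls.

## Working session

There is one attempt and no reset: what is moved stays moved. The work goes in short steps, each a Python script; the robot and the scene stay as the last script left them, time stands still between calls to the robot, and variables do not carry over. Pictures are saved under pics/ and viewed, at most 10 in all, crops included, and the job is handed in when it is done.

```bash
ls; mkdir -p pics; cat > h.py <<'E'
import numpy as np, cv2
from workcell import bot, claw, kinematics, optics, ticket, spotter
def save(p,n): cv2.imwrite('pics/'+n+'.png',cv2.cvtColor(p['frame'],cv2.COLOR_RGB2BGR))
E
python3 - <<'E'
from h import *
import pickle
ps=[]
for c in ['scene','side']:
    p=optics.read_camera(c); ps.append(p); save(p,c+'0')
    print(c,p['intrinsics'].tolist() if hasattr(p['intrinsics'],'tolist') else p['intrinsics'],np.round(p['view'],3).tolist())
    out={}
    for t in ['articulator','nose','upper_arm','lower_cast','table','spacer_0','wedge']:
        r=spotter.silhouettes(p,t)
        out[t]=r
        print(t,[(round(q['score'],2),np.round(q['uv']).tolist(),int(q['mask'].sum())) for q in r[:4]])
    pickle.dump((p,out),open(c+'0.pkl','wb'))
a=cv2.imread('pics/scene0.png');b=cv2.imread('pics/side0.png')
print(bot.read_time_s())
E
```

```text
pics
workcell.py
scene [[449.2204526685076, 0.0, 283.1461793122413], [0.0, 449.2204526685076, 210.08965812097554], [0.0, 0.0, 1.0]] [[-0.811, -0.585, -0.001, 0.447], [-0.399, 0.554, -0.731, 0.245], [0.428, -0.592, -0.683, 1.014], [0.0, 0.0, 0.0, 1.0]]
articulator [(0.87, [168.0, 288.0], 3043), (0.39, [332.0, 163.0], 797)]
nose [(0.63, [184.0, 276.0], 1841)]
upper_arm [(0.88, [181.0, 276.0], 1738)]
lower_cast [(0.88, [195.0, 287.0], 440)]
table [(0.75, [196.0, 310.0], 1159), (0.2, [283.0, 254.0], 385)]
spacer_0 [(0.86, [282.0, 256.0], 453), (0.62, [273.0, 274.0], 524)]
wedge [(0.68, [260.0, 299.0], 739)]
side [[445.34322539769767, 0.0, 280.912307382197], [0.0, 445.34322539769767, 212.64498884346048], [0.0, 0.0, 1.0]] [[-1.0, 0.016, 0.018, 0.498], [-0.009, 0.448, -0.894, 0.067], [-0.022, -0.894, -0.448, 1.19], [0.0, 0.0, 0.0, 1.0]]
articulator []
nose [(0.83, [258.0, 276.0], 2509)]
upper_arm [(0.86, [256.0, 276.0], 2377)]
lower_cast [(0.84, [280.0, 288.0], 420)]
table []
spacer_0 [(0.6, [300.0, 272.0], 239)]
wedge [(0.56, [296.0, 294.0], 362)]
0.8
```

View pics/scene0.png

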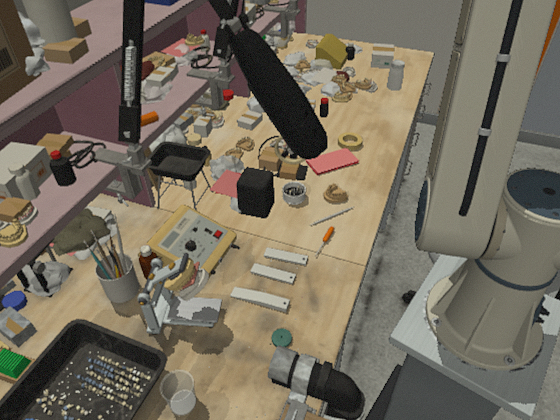

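View pics/side0.png

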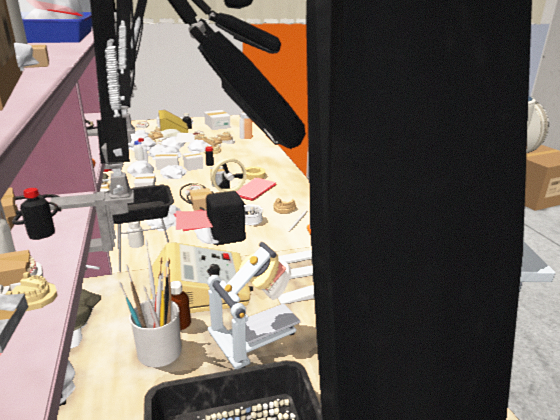

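The scene view shows three strips at (285,256), (273,273) and (260,299), with hole marks at their right ends (nearest the robot). The articulator is at about (180,300), open, with its plate toward (215,310). In the side view a pillar hides the strips, but the articulator shows at (255,300).

```bash
cat >> h.py <<'E'
def ray(p,uv):
    K=np.array(p['intrinsics']);V=np.array(p['view']);R=V[:3,:3];c=-R.T@V[:3,3]
    x=(np.array(uv,float)-K[:2,2])/K[0,0]
    if p.get('fish'):
        r=np.linalg.norm(x); d=np.r_[x*(np.sin(r)/max(r,1e-9)),np.cos(r)]
    else: d=np.r_[x,1]
    return c,R.T@(d/np.linalg.norm(d))
def onz(p,uv,z=0):
    c,d=ray(p,uv); return c+d*(z-c[2])/d[2]
def proj(p,X):
    K=np.array(p['intrinsics']);V=np.array(p['view']);x=V[:3,:3]@np.array(X,float)+V[:3,3]
    if p.get('fish'):
        th=np.arctan2(np.hypot(x[0],x[1]),x[2]); q=x[:2]/np.hypot(x[0],x[1])*th
    else: q=x[:2]/x[2]
    return K[0,0]*q+K[:2,2]
def tri(prs):
    A=np.zeros((3,3));b=np.zeros(3)
    for p,uv in prs:
        c,d=ray(p,uv);M=np.eye(3)-np.outer(d,d);A+=M;b+=M@c
    X=np.linalg.solve(A,b); return X
def wrist():
    p=optics.read_camera('wrist');p['fish']=True;return p
E
python3 - <<'E'
from h import *
import pickle
p,o=pickle.load(open('scene0.pkl','rb'));s,so=pickle.load(open('side0.pkl','rb'))
for t,z in [('spacer_0',.008),('wedge',.01),('table',.033)]:
    for q in o[t]: 
        print(t,np.round(onz(p,q['uv'],z),3))
        r=cv2.minAreaRect(np.argwhere(q['mask'])[:,::-1].astype(np.float32)); print([np.round(onz(p,c,z)[:2],3).tolist() for c in cv2.boxPoints(r)])
for c in [(151,165),(145,160)]: pass
print('uarm',tri([(p,o['upper_arm'][0]['uv']),(s,so['upper_arm'][0]['uv'])]))
print('cast',tri([(p,o['lower_cast'][0]['uv']),(s,so['lower_cast'][0]['uv'])]))
print('nose guess',tri([(p,(183,260)),(s,(266,249))]))
print('wheel',onz(p,(282,338)),'pipe',onz(p,(285,365)),'screwdr',onz(p,(325,240)),'lampfoot',onz(p,(340,380)))
w=wrist();save(w,'w0');print(w['intrinsics'],np.round(w['view'],3))
print(bot.read_orientation())
E
```

```text
spacer_0 [0.469 0.118 0.008]
[[0.508, 0.146], [0.525, 0.114], [0.417, 0.078], [0.403, 0.111]]
spacer_0 [0.454 0.176 0.008]
[[0.499, 0.21], [0.518, 0.176], [0.409, 0.14], [0.394, 0.175]]
wedge [0.434 0.255 0.01 ]
[[0.492, 0.291], [0.51, 0.257], [0.375, 0.215], [0.361, 0.249]]
table [0.519 0.374 0.033]
[[0.553, 0.426], [0.596, 0.38], [0.493, 0.318], [0.455, 0.368]]
table [0.459 0.128 0.033]
[[0.492, 0.162], [0.507, 0.134], [0.407, 0.097], [0.394, 0.125]]
uarm [0.54870023 0.36984818 0.12808125]
cast [0.51047842 0.36875127 0.10865375]
nose guess [0.53350916 0.36627899 0.18365684]
wheel [0.33607393 0.30232882 0.        ] pipe [0.29413921 0.349648   0.        ] screwdr [ 4.14589158e-01 -6.48928532e-04 -1.11022302e-16] lampfoot [1.84977287e-01 3.11021940e-01 1.11022302e-16]
[[325.1922621    0.         284.22730811]
 [  0.         325.1922621  214.24604627]
 [  0.           0.           1.        ]] [[ 0.39  -0.921  0.    -0.625]
 [-0.876 -0.371  0.309 -0.039]
 [-0.284 -0.121 -0.951  0.379]
 [ 0.     0.     0.     1.   ]]
[ 9.79988812e-01  1.99052577e-01 -1.07561736e-05 -1.08490264e-06]
```

```bash
python3 -c "
import cv2
a=cv2.imread('pics/scene0.png')[220:360,120:320];cv2.imwrite('pics/c1.png',cv2.resize(a,(800,560),interpolation=cv2.INTER_CUBIC))"
```

```text
(no output)
```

View pics/c1.png

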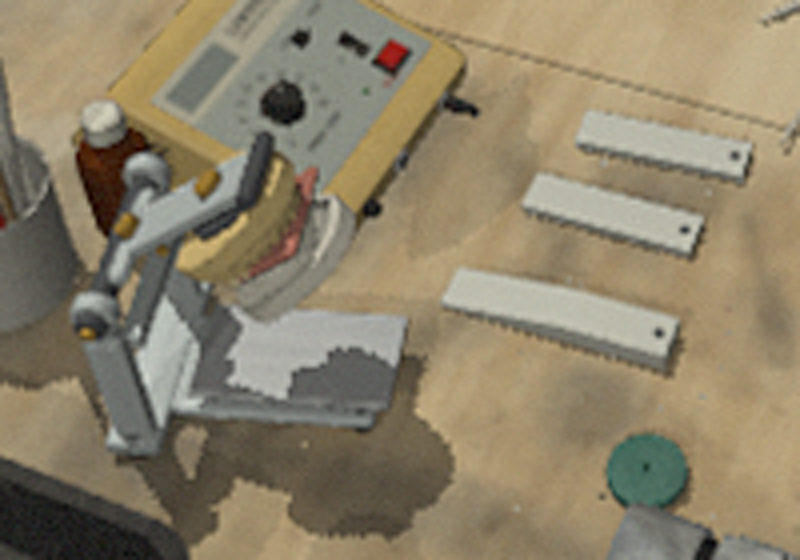

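The crop confirms it: the articulator's front edge runs from full-frame (221,300) to (214,326). The wedge is the longest strip, nearest the camera, and its hole end faces the robot. Next I'll swing round in front of the lamp and measure with the wrist camera.

```bash
cat >> h.py <<'E'
from scipy.spatial.transform import Rotation as Ro
def ori(az,tilt=0):
    """tool down, tool x toward az+180 (camera on robot side); tilt leans body back, tips toward az"""
    f=np.array([np.cos(az),np.sin(az),0]);d=np.array([0,0,-1.])
    z=np.cos(tilt)*d+np.sin(tilt)*f; x=-np.cos(tilt)*f+np.sin(tilt)*d
    return Ro.from_matrix(np.c_[x,np.cross(z,x),z]).as_quat()
E
python3 - <<'E'
from h import *
import pickle
j=kinematics.solve_ik([.13,-.305,.30],bot.read_orientation());print(j)
bot.goto_joints(j)
j=np.array(j);j[0]=0.5;j[5]=1.3
print(bot.read_time_s())
bot.goto_joints(j.tolist());print(bot.read_time_s(),bot.read_position())
L=[]
for k,(P,a) in enumerate([((.32,.19,.34),.35),((.38,.27,.34),.35)]):
    bot.reach(list(P),ori(a).tolist()); w=wrist(); save(w,f'w{k+1}'); o={}
    for t in ['spacer_0','wedge','table','nose','lower_cast','articulator']:
        o[t]=spotter.silhouettes(w,t); print(t,[(round(q['score'],2),np.round(q['uv']).tolist(),int(q['mask'].sum())) for q in o[t][:4]])
    L.append((w,o)); print(bot.read_time_s(),bot.read_joint_pos())
pickle.dump(L,open('w.pkl','wb'))
a=[cv2.imread(f'pics/w{k}.png') for k in (1,2)]
E
```

```text
[-1.17238760e+00 -2.15449186e-01  2.09572402e+00 -2.16957754e-05
  1.26132418e+00 -2.36678304e-03]
2.0083
4.0417 [0.29054265 0.1598795  0.2999485 ]
spacer_0 [(0.91, [203.0, 232.0], 1090), (0.6, [246.0, 242.0], 1096), (0.55, [141.0, 181.0], 320), (0.22, [64.0, 195.0], 940)]
wedge [(0.82, [296.0, 245.0], 1317), (0.73, [350.0, 355.0], 1364)]
table [(0.59, [144.0, 180.0], 358), (0.55, [342.0, 314.0], 1811), (0.36, [209.0, 234.0], 1135)]
nose [(0.63, [352.0, 356.0], 1379)]
lower_cast [(0.57, [345.0, 351.0], 794)]
articulator [(0.95, [351.0, 354.0], 1765)]
6.6833 [ 5.31787338e-01 -1.68307711e-01  1.97276578e+00 -2.96326251e-05
  1.33714744e+00 -1.38889998e+00]
spacer_0 [(0.83, [168.0, 184.0], 1239), (0.68, [212.0, 190.0], 1301), (0.38, [316.0, 328.0], 3297)]
wedge [(0.57, [260.0, 195.0], 1587)]
table [(0.61, [311.0, 266.0], 1828)]
nose [(0.85, [318.0, 326.0], 3216), (0.43, [40.0, 151.0], 845)]
lower_cast [(0.63, [317.0, 305.0], 989), (0.5, [317.0, 326.0], 3306)]
articulator [(0.66, [320.0, 327.0], 4084), (0.28, [113.0, 131.0], 327)]
7.5167 [ 6.14001909e-01  1.89341130e-03  1.81907325e+00 -3.28492137e-05
  1.31996146e+00 -1.30632198e+00]
```

View pics/w1.png

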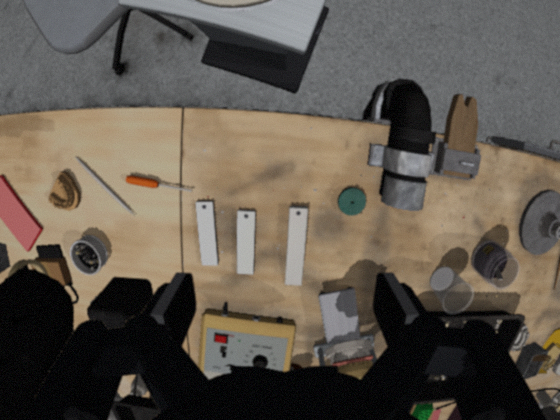

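View pics/w2.png

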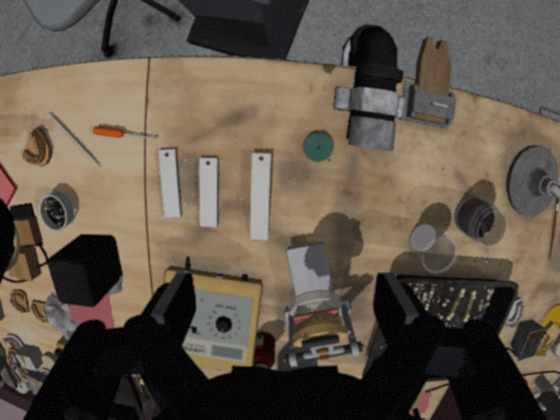

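Both wrist views show the strips at left to centre, hole ends up (toward the robot). In w2 they are at (168,184), (212,190) and the wedge at (260,195). The table plate's front edge runs (289,248) to (325,243), and the nose and casts sit below it at about (318,325). The hose nozzle (380,100) and wheel (318,147) are near but clear of the path.

```bash
python3 - <<'E'
from h import *
import pickle
L=pickle.load(open('w.pkl','rb'));sc,so=pickle.load(open('scene0.pkl','rb'))
def rect(p,m,z):
    c,_=cv2.findContours(m.astype(np.uint8),cv2.RETR_EXTERNAL,cv2.CHAIN_APPROX_NONE);c=max(c,key=cv2.contourArea)[:,0,:]
    X=np.array([onz(p,u,z)[:2] for u in c]); r=cv2.minAreaRect((X*1000).astype(np.float32))
    b=cv2.boxPoints(r)/1000; i=np.argsort(b[:,0]); 
    e=[b[1]-b[0],b[2]-b[1]]; l=max(e,key=np.linalg.norm); az=np.degrees(np.arctan2(l[1],l[0])); az=(az+90)%180-90
    return np.round(np.array(r[0])/1000,4),np.round(sorted(r[1]),1),round(az,1)
for k,(w,o) in enumerate(L):
    print('cam',k)
    for t,z in [('spacer_0',.008),('wedge',.011)]:
        for q in o[t][:2]: print(t,rect(w,q['mask'],z))
    for q in o['table'][:3]: print('table',rect(w,q['mask'],.033))
(w1,o1),(w2,o2)=L
print('heights',[tri([(w1,o1[a][i]['uv']),(w2,o2[a][i]['uv']),(sc,so[a][i]['uv'])]).round(4) for a,i in [('spacer_0',0),('spacer_0',1),('wedge',0)]])
for n in (1,2):
    a=cv2.imread(f'pics/w{n}.png'); 
    cv2.imwrite(f'/tmp/c{n}.png',cv2.resize(a[275:385,300:400] if n==1 else a[230:375,265:375],None,fx=5 if n==1 else 4,fy=5 if n==1 else 4,interpolation=cv2.INTER_CUBIC))
a,b=cv2.imread('/tmp/c1.png'),cv2.imread('/tmp/c2.png')[:,:300*2]
H=max(a.shape[0],b.shape[0]); c=np.zeros((H,800,3),np.uint8)
b=cv2.imread('/tmp/c2.png')
a=cv2.resize(cv2.imread('pics/w1.png')[275:375,305:385],(320,400),interpolation=cv2.INTER_CUBIC)
c=np.zeros((580,780,3),np.uint8);c[:400,:320]=a;c[:580,330:770]=b;cv2.imwrite('pics/c2.png',c)
m=o2['table'][0]['mask'];print(np.argwhere(m).min(0),np.argwhere(m).max(0))
E
```

```text
cam 0
spacer_0 (array([0.4647, 0.111 ]), array([ 29.2, 108.5]), np.float32(20.2))
spacer_0 (array([0.4575, 0.1747]), array([ 28.1, 110.2]), np.float32(17.0))
wedge (array([0.437 , 0.2522]), array([ 28.4, 136.4]), np.float32(16.7))
wedge (array([0.6338, 0.4397]), array([ 92.6, 113.5]), np.float32(26.1))
table (array([0.4051, 0.0159]), array([ 15.3, 102.9]), np.float32(-81.3))
table (array([0.5236, 0.3665]), array([ 62.2, 115. ]), np.float32(29.6))
table (array([0.454 , 0.1133]), array([ 29.3, 104.2]), np.float32(20.2))
cam 1
spacer_0 (array([0.464 , 0.1123]), array([ 33.2, 111.8]), np.float32(19.5))
spacer_0 (array([0.4588, 0.1756]), array([ 31.1, 111. ]), np.float32(18.2))
wedge (array([0.4378, 0.2529]), array([ 28. , 137.4]), np.float32(18.5))
table (array([0.515, 0.361]), array([60.6, 88. ]), np.float32(31.5))
heights [array([ 0.4758,  0.1027, -0.0137]), array([0.4528, 0.1774, 0.0103]), array([0.4357, 0.2521, 0.0047])]
[242 286] [295 331]
```

View pics/c2.png

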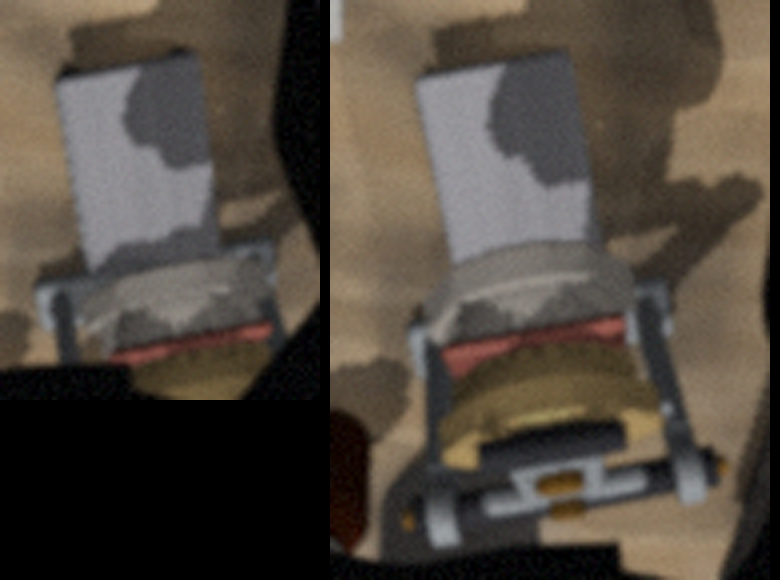

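In the w2 crop, the plate's top front corners are at full-frame (286.5,249.5) and (325,245), and the dark nose bar is centred at (320.5,340.8). In w1 the corners are at (319.5,295) and (354,290.5). I'll triangulate those.

```bash
python3 - <<'E'
from h import *
import pickle
from scipy.optimize import least_squares
L=pickle.load(open('w.pkl','rb'));sc,so=pickle.load(open('scene0.pkl','rb'));sd,_=pickle.load(open('side0.pkl','rb'))
w1,w2=L[0][0],L[1][0]
A=tri([(w2,(286.5,249.5)),(w1,(319.5,295)),(sc,(221.25,299.5))]);B=tri([(w2,(325,245)),(w1,(354,290.5)),(sc,(213,324.5))])
print(A,B,np.linalg.norm(A-B))
obs=[(w2,(286.5,249.5),-.06,-.03),(w1,(319.5,295),-.06,-.03),(sc,(221.25,299.5),-.06,-.03),(w2,(325,245),-.06,.03),(w1,(354,290.5),-.06,.03),(sc,(213,324.5),-.06,.03)]
def T(v,x,y,z): c,s=np.cos(v[2]),np.sin(v[2]); return [v[0]+c*x-s*y,v[1]+s*x+c*y,z]
N=[(w2,(320.5,340.75)),(sc,(183.5,262.5)),(sd,(267,250))]
def res(v):
    r=[proj(p,T(v,x,y,v[3]))-u for p,u,x,y in obs]
    r+=[proj(p,T(v,.078-.105*np.cos(v[4]),0,.118+.105*np.sin(v[4])))-u for p,u in N]
    # side edges of plate, point on edge with free x handled by lateral residual
    for u,y in [((295.5,296.25),-.03),((330.5,288.75),.03)]:
        X=onz(w2,u,v[3]); lat=-np.sin(v[2])*(X[0]-v[0])+np.cos(v[2])*(X[1]-v[1]); r.append([(lat-y)*800])
    return np.concatenate(r)
f=least_squares(res,[.53,.37,.5,.033,.7],loss='soft_l1');print(f.x,np.degrees(f.x[2]));print(res(f.x).round(1))
print('nose',T(f.x,.078-.105*np.cos(f.x[4]),0,.118+.105*np.sin(f.x[4])))
np.save('art.npy',f.x)
E
```

```text
[0.49687167 0.31650025 0.02688262] [0.4737585  0.37196448 0.01740488] 0.06083031467665126
[0.53623852 0.37315003 0.51239916 0.02466871 0.65173349] 29.35830903721353
[ 0.1  0.3  0.3  0.2 -1.1  0.3  0.2 -1.1  1.3 -1.2  1.3 -2.  -0.9  0.1
 -1.   0.5 -0.3  0.7  0.9 -0.1]
nose [np.float64(0.5314636007081391), np.float64(0.3704640818569637), np.float64(0.1816893773814593)]
```

```bash
python3 - <<'E'
from h import *
v=np.load('art.npy');az=v[2];f=np.array([np.cos(az),np.sin(az)])
def P(th,dz=0): 
    x=.078-.105*np.cos(th); return [*(v[:2]+f*x),.118+.105*np.sin(th)+.0055+dz]
q=ori(az).tolist()
claw.move_gripper(0.0,40)
bot.reach(P(v[4],.03),q)
F0=bot.read_wrist_force();print(F0)
bot.servo_line(P(v[4],.006),velocity=.1)
for th in np.arange(.65,-.001,-.1):
    bot.servo_line(P(max(th,0)),velocity=.06)
    print(round(th,2),np.round(np.array(bot.read_wrist_force())-F0,1))
for k in range(12):
    F=np.array(bot.read_wrist_force())-F0
    print(k,F.round(1),np.round(bot.read_position(),4))
    if F[2]>22: break
    bot.servo_line(P(0,-.0007*(k+1)),velocity=.02)
print(bot.read_time_s())
E
```

```text
[-0.17592224 -0.78401997  0.43952962]
0.65 [0.6 0.7 0.7]
0.55 [0.2 0.4 0.2]
0.45 [0.4 0.7 0.2]
0.35 [0.3 1.1 0. ]
0.25 [-0.2  0.8 -1.1]
0.15 [-0.   1.  -0.9]
0.05 [ 0.7  0.8 -1.1]
0 [ 0.7  0.8 -1.1] [0.5127 0.3599 0.1286]
1 [-2.6  0.1  7.6] [0.5127 0.3599 0.1233]
2 [-4.7 -1.9 12.7] [0.5127 0.3599 0.1232]
3 [-5.3 -2.9 17.9] [0.5127 0.3599 0.1231]
4 [-6.5 -3.1 22.7] [0.5127 0.3599 0.123 ]
12.9583
```

```bash
python3 - <<'E'
from h import *
v=np.load('art.npy');az=v[2]
p=bot.read_position();p=np.array(p);p[2]+=.05
bot.servo_line(p.tolist(),velocity=.2)
a=optics.read_camera('scene');b=optics.read_camera('side')
save(a,'s1');save(b,'d1')
A=cv2.resize(a['frame'][240:350,130:230],(400,440),interpolation=cv2.INTER_CUBIC);B=cv2.resize(b['frame'][230:340,200:300],(400,440),interpolation=cv2.INTER_CUBIC)
save({'frame':np.hstack([A,B])},'c3')
E
```

```text
(no output)
```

View pics/c3.png

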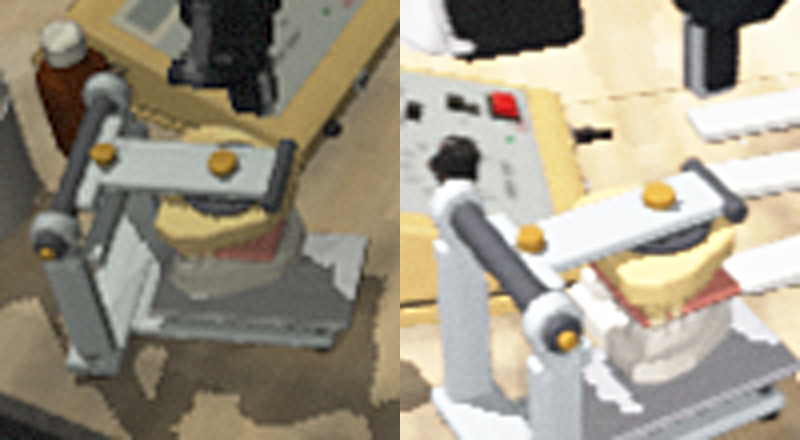

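The arm is level on its stop. In the crop, the scene nose is at (285,175) and the side nose at (735,195). Next is the nearer spacer: I'll pick it up and feel for the table with it, which also measures the table height.

```bash
cat >> h.py <<'E'
V=np.load('art.npy');TILT=np.radians(10);G=.012
def fv(a): return np.array([np.cos(a),np.sin(a)])
def pick(c,a,L,zg=.003):
    p=np.array(c)-fv(a)*(L/2-G); q=ori(a,TILT).tolist()
    claw.move_gripper(.05,40)
    bot.reach([*p,.07],q)
    bot.servo_line([*p,zg],velocity=.12)
    claw.move_gripper(.0,50)
    print('width',bot.read_gripper_width(),'grip',bot.read_grip_force(),'z',bot.read_position()[2],'F',np.round(bot.read_wrist_force(),1))
    bot.servo_line([*p,.10],velocity=.2)
    print('width lifted',bot.read_gripper_width(),bot.read_time_s())
def at(ins,L,z,zg=.003,lat=0):
    a=V[2];x=-.031+ins-L+G
    return [*(V[:2]+fv(a)*x+np.array([-np.sin(a),np.cos(a)])*lat),z+zg]
def force(n=3): return np.mean([bot.read_wrist_force() for _ in range(n)],0)
def lower(pos,zmin,th,step=.0007,v=.03):
    """lower in steps until upward force rises by th; returns z, tare"""
    bot.dwell(.15);F0=force();pos=list(pos)
    while pos[2]>zmin:
        pos[2]-=step; bot.servo_line(pos,velocity=v); d=force()-F0
        if d[2]>th: break
    print('contact z',pos[2],d.round(2),bot.read_position()[2]);return pos[2]
E
python3 - <<'E'
from h import *
p=np.array(bot.read_position())
bot.servo_line([p[0]-.05,p[1]-.03,p[2]],velocity=.25)
pick([.4583,.1752],np.radians(17.6),.11)
bot.reach(at(-.012,.11,.09),ori(V[2],TILT).tolist())
bot.servo_line(at(-.012,.11,.044),velocity=.15)
a=optics.read_camera('scene');save(a,'s2');b=optics.read_camera('side')
A=cv2.resize(a['frame'][240:350,130:270],(560,440),interpolation=cv2.INTER_CUBIC);save({'frame':A},'c4')
z=lower(at(-.012,.11,.044),.024,1.5)
print('table z',z-.003,bot.read_time_s())
E
```

```text
width 0.025614848395568282 grip 48.4998015104793 z 0.004071495601108716 F [-1.2 -0.4  9. ]
width lifted 0.02608478666375441 16.9
contact z 0.02880000000000002 [-1.32 -0.68  1.57] 0.02880897587554047
table z 0.02580000000000002 24.7333
```

View pics/c4.png

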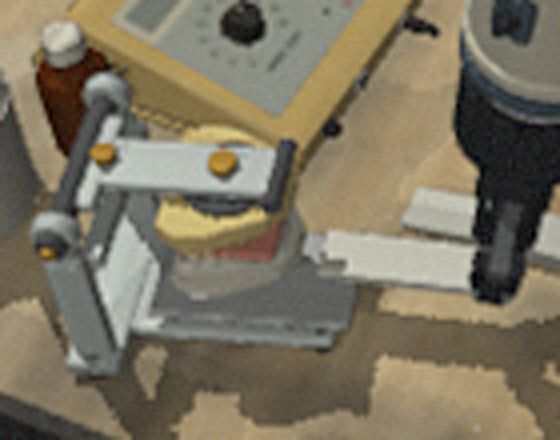

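The strip is held level in front of the cast, with its tip at crop (315,250), lined up with the way in. The table stands at about 26 mm, so the gap is about 28 mm. That takes two spacers and leaves about 12 mm for the wedge.

```bash
python3 - <<'E'
from h import *
T=.0258; q=None
bot.servo_line(at(-.012,.11,T+.0015),velocity=.05)
F0=force()
bot.servo_line(at(.043,.11,T+.0015),velocity=.08); print('slide dF',(force()-F0).round(2))
bot.servo_line(at(.043,.11,T-.0002),velocity=.03); print('low dF',(force()-F0).round(2))
claw.move_gripper(.05)
bot.servo_line(at(.043,.11,.13),velocity=.25)
print(bot.read_time_s())
pick([.4643,.1117],np.radians(19.5),.11,zg=.0045)
bot.reach(at(-.012,.11,.09,.0045),ori(V[2],TILT).tolist())
bot.servo_line(at(-.012,.11,.0365,.0045),velocity=.15)
print(bot.read_time_s())
a=optics.read_camera('scene');save(a,'s3')
A=cv2.resize(a['frame'][240:350,130:270],(560,440),interpolation=cv2.INTER_CUBIC);save({'frame':A},'c5')
E
```

```text
slide dF [2.08 1.32 2.4 ]
low dF [ 1.36 -1.28 10.21]
27.0
width 0.025127976381980617 grip 48.5450651217252 z 0.005546733115024995 F [-0.5  1.2  8.4]
width lifted 0.02540415278378289 29.8583
31.2083
```

View pics/c5.png

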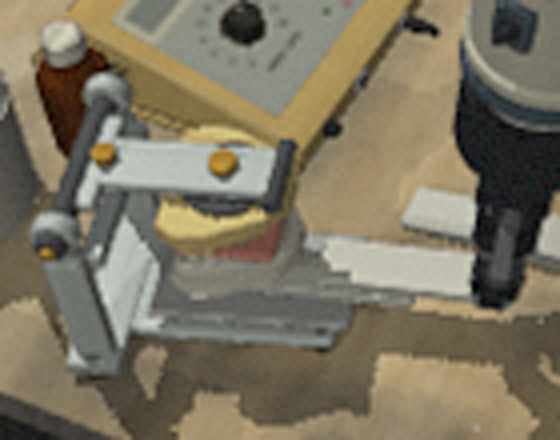

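The second strip hovers above the first, whose rear end shows at crop (410,300), already under the cast. Sliding it in.

```bash
python3 - <<'E'
from h import *
Z=.0045
bot.dwell(.1);F0=force()
bot.servo_line(at(.043,.11,.0365,Z),velocity=.08); print('slide dF',(force()-F0).round(2))
z=lower(at(.043,.11,.0365,Z),.0365,3,step=.0008)
claw.move_gripper(.05)
bot.servo_line(at(.043,.11,.13),velocity=.25)
print(bot.read_time_s())
a=optics.read_camera('scene');save(a,'s4')
A=cv2.resize(a['frame'][240:350,130:270],(560,440),interpolation=cv2.INTER_CUBIC)
for n,zz in (('lo',.034),('hi',.042)):
  for ins in (.043,):
    for lat in (-.014,.014):
      P=at(ins,.11,0,lat=lat);P=np.array(P);P[:2]-=fv(V[2])*G;P[2]=zz;u=(proj(a,P)-[130,240])*4;cv2.circle(A,tuple(int(t) for t in u),3,(255,0,0) if n=='lo' else (0,0,255),-1)
save({'frame':A},'c6')
pick([.4376,.2526],np.radians(17.7),.14,zg=.0045)
bot.reach(at(-.012,.14,.09,.0055),ori(V[2],TILT).tolist())
print(bot.read_time_s())
E
```

```text
slide dF [0.28 0.09 0.63]
contact z 0.04019999999999999 [-2.07 -0.91  4.59] 0.04025018858511918
33.4833
width 0.02634350420122465 grip 48.712175488471985 z 0.005555998052580537 F [-1.7 -0.3  6.3]
width lifted 0.0264887729029518 36.0333
36.3667
```

View pics/c6.png

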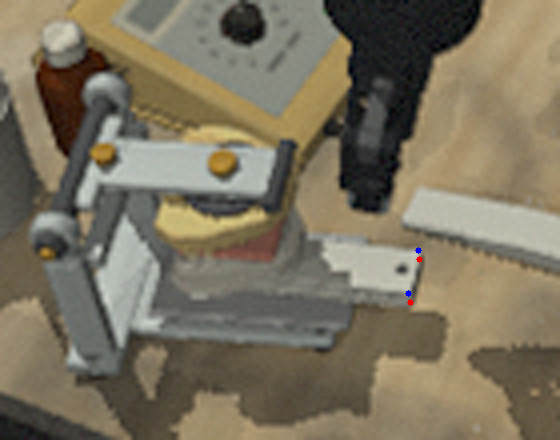

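Both spacers lie aligned one on the other: the rear end is at crop (415,278), within 2 px of the prediction marks. Now the wedge, which is already gripped.

```bash
python3 - <<'E'
from h import *
Z=.0055; a=fv(V[2])
bot.servo_line(at(-.012,.14,.0442,Z),velocity=.15)
bot.dwell(.1);F0=force()
bot.servo_line(at(.040,.14,.0442,Z),velocity=.08); print('slide dF',(force()-F0).round(2))
z=lower(at(.040,.14,.0442,Z),.0465,1.5,step=.0006)
claw.move_gripper(.034); claw.move_gripper(0,50)
bot.dwell(.2);F0=force(6);print('tare',F0.round(2),bot.read_gripper_width(),bot.read_time_s())
d=.040
while d<.074:
    d+=.0015 if d<.054 else .0008
    bot.servo_line(at(d,.14,z,0),velocity=.03)
    D=force()-F0; ax=-D[:2]@a
    print(round(d,4),round(ax,2),D[2].round(2))
    if ax>3 or abs(D[2])>6: break
print(bot.read_time_s(),np.round(bot.read_position(),4))
s=optics.read_camera('scene');save(s,'s5')
e=optics.read_camera('side');save(e,'d5')
A=cv2.resize(s['frame'][240:350,130:240],(400,400),interpolation=cv2.INTER_CUBIC);B=cv2.resize(e['frame'][230:330,200:300],(400,400),interpolation=cv2.INTER_CUBIC)
save({'frame':np.hstack([A,B])},'c7')
E
```

```text
slide dF [-0.36 -0.1   0.2 ]
contact z 0.048499999999999995 [0.53 0.45 1.53] 0.04854839159358678
tare [-0.41 -0.07  1.59] 0.026413930826987442 39.0417
0.0415 0.11 -1.32
0.043 -0.06 -0.24
0.0445 0.13 -0.61
0.046 -0.26 -0.41
0.0475 -0.23 0.4
0.049 -0.3 -1.22
0.0505 0.55 0.05
0.052 -0.11 0.57
0.0535 1.78 1.07
0.055 5.18 5.53
41.5417 [0.4448 0.3216 0.0483]
```

View pics/c7.png

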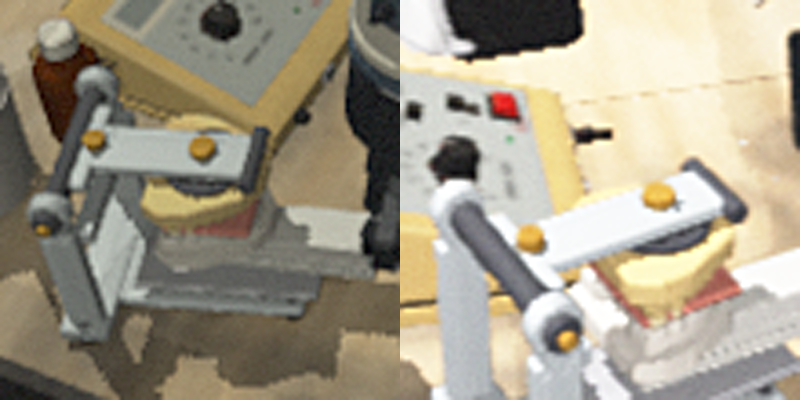

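The wedge is under the cast and came up against something at about 55 mm, with the arm still level. The upward force on the tool suggests the strip may be held slightly tilted. I'll let it settle flat, grip it again and feel once more.

```bash
python3 - <<'E'
from h import *
a=fv(V[2]); z=.0485; d=.055
bot.servo_line(at(d-.003,.14,z,0),velocity=.03); print('back',force().round(2))
claw.move_gripper(.036); bot.dwell(.2); print('open',force(6).round(2))
bot.servo_line(at(d-.003,.14,z+.0005,0),velocity=.03)
claw.move_gripper(0,50); bot.dwell(.2);F0=force(6);print('closed',F0.round(2),bot.read_gripper_width())
for k in range(30):
    d2=d-.003+.0006*(k+1)
    bot.servo_line(at(d2,.14,z+.0005,0),velocity=.02); bot.dwell(.05)
    D=force()-F0; ax=-D[:2]@a
    print(round(d2,4),round(ax,2),D[2].round(2))
    if ax>2.6: break
print(bot.read_time_s())
s=optics.read_camera('scene');e=optics.read_camera('side')
b0=cv2.imread('pics/d1.png')[:,:,::-1];s0=cv2.imread('pics/s4.png')[:,:,::-1]
# subpixel arm shift check
for im,ref,(r0,r1,c0,c1),t in ((s['frame'],s0,(265,305,150,208),'scene'),(e['frame'],b0,(265,290,235,285),'side')):
    g=lambda x:np.float32(cv2.cvtColor(np.ascontiguousarray(x[r0:r1,c0:c1]),cv2.COLOR_RGB2GRAY))
    print(t,cv2.phaseCorrelate(g(ref),g(im)))
E
```

```text
back [-2.14  0.    3.59]
open [0.04 0.   0.64]
closed [-0.75 -0.37  1.99] 0.026222839143927517
0.0526 0.53 0.5
0.0532 1.65 1.93
0.0538 3.08 2.93
43.9333
scene ((-0.002979139096197514, -0.02975824776839886), 0.9774231833219528)
side ((-0.07453360168926437, 0.3628981432225675), 0.9813060956954957)
```

Likely cause: the grip sits behind the table's front edge. Closing the pads pushes the overhanging stack down and tips its nose up, which would explain the upward force and the early contact. I'll regrip further forward, over the table's edge, with the tool leaned back.

```bash
python3 - <<'E'
from h import *
import h
a=fv(V[2]); d=.0538
claw.move_gripper(.05)
p=np.array(bot.read_position());p[:2]-=a*.02;p[2]=.11
bot.servo_line([p[0]+a[0]*.02,p[1]+a[1]*.02,.11],velocity=.2)
h.G=.052; q=ori(V[2],np.radians(25)).tolist()
P=lambda d,z:at(d,.14,z,0)
bot.reach(P(d,.11),q); bot.servo_line(P(d,.051),velocity=.12)
bot.dwell(.2);Fo=force(6);print('free',Fo.round(2),bot.read_time_s())
claw.move_gripper(.031,25);claw.move_gripper(0,25);bot.dwell(.15)
z=.051;F=force(6);print('closed',(F-Fo).round(2),bot.read_gripper_width(),bot.read_position()[2])
for k in range(8):
    if F[2]-Fo[2]<.6: break
    z+=.0002;bot.servo_line(P(d,z),velocity=.02);bot.dwell(.05);F=force(6);print('z',round(z,4),(F-Fo)[2].round(2))
F0=F
for k in range(30):
    d+=.0006
    bot.servo_line(P(d,z),velocity=.02); bot.dwell(.05)
    D=force(4)-F0; ax=-D[:2]@a
    print(round(d,4),round(ax,2),D[2].round(2))
    if ax>2.5: break
print(bot.read_time_s(),z,d)
E
```

```text
free [ 0.66  0.17 -0.41] 46.125
closed [-2.89 -2.09  6.2 ] 0.027376514264948262 0.05126263931626673
z 0.0512 4.56
z 0.0514 1.34
z 0.0516 -1.47
0.0544 0.91 1.44
0.055 1.51 0.9
0.0556 2.59 -0.1
48.6167 0.05159999999999999 0.05560000000000001
```

```bash
python3 - <<'E'
from h import *
import h
h.G=.052;a=fv(V[2]);Fo=np.array([.66,.17,-.41])
P=lambda d,z:at(d,.14,z,0)
def rep(t,d,z):
    D=force(8)-Fo;ax=-D[:2]@a;print(t,round(d,4),round(z,5),'ax',ax.round(2),'z',D[2].round(2));return ax,D[2]
d,z=.0556,.0516
rep('now',d,z)
d=.0536;bot.servo_line(P(d,z),velocity=.02);bot.dwell(.1);rep('back',d,z)
for k in range(6):
    ax,fz=rep('trim',d,z)
    if fz>0.2: break
    z-=.0001;bot.servo_line(P(d,z),velocity=.02);bot.dwell(.1)
ax0=ax
for k in range(20):
    d+=.0005;bot.servo_line(P(d,z),velocity=.02);bot.dwell(.1);ax,fz=rep('adv',d,z)
    if ax-max(ax0,0)>2.5 or ax>3.5: break
print(bot.read_time_s())
s=optics.read_camera('scene');e=optics.read_camera('side');save(s,'s8');save(e,'d8')
b0=cv2.imread('pics/d5.png')[:,:,::-1];s0=cv2.imread('pics/s4.png')[:,:,::-1]
for im,ref,(r0,r1,c0,c1),t in ((s['frame'],s0,(265,305,150,208),'scene'),(e['frame'],b0,(265,290,235,285),'side')):
    g=lambda x:np.float32(cv2.cvtColor(np.ascontiguousarray(x[r0:r1,c0:c1]),cv2.COLOR_RGB2GRAY))
    print(t,cv2.phaseCorrelate(g(ref),g(im)))
E
```

```text
now 0.0556 0.0516 ax 2.41 z -1.57
back 0.0536 0.0516 ax -0.66 z -2.74
trim 0.0536 0.0516 ax -0.66 z -2.74
trim 0.0536 0.0515 ax 0.34 z -1.32
trim 0.0536 0.0514 ax 1.2 z -0.86
trim 0.0536 0.0513 ax 1.47 z 0.76
adv 0.0541 0.0513 ax 0.51 z 0.1
adv 0.0546 0.0513 ax 2.38 z 1.38
adv 0.0551 0.0513 ax 4.06 z 4.83
51.0667
scene ((0.0063926756078309666, -0.0885875460032075), 0.9644862780968348)
side ((-0.026499156799232537, 0.43663359305894467), 0.9594000137329102)
```

Contact repeats at about 55 mm nominal. To rule out tipping, I'll back off slightly and regrip with the pads entirely over the table. Then closing can only press the stack flat.

```bash
python3 - <<'E'
from h import *
import h
a=fv(V[2]);P=lambda d,z:at(d,.14,z,0)
h.G=.052;d=.0551-.004
bot.servo_line(P(d,.0515),velocity=.04)
claw.move_gripper(.046)
h.G=.064;q=ori(V[2],np.radians(28)).tolist()
z=.0515
bot.servo_line(P(d,z),ori=q,velocity=.05)
bot.dwell(.2);Fo=force(8);print('free',Fo.round(2),bot.read_time_s())
claw.move_gripper(.031,30);claw.move_gripper(0,30);bot.dwell(.15)
def rep(t):
    D=force(8)-Fo;ax=-D[:2]@a;print(t,round(d,4),round(z,5),'ax',ax.round(2),'z',D[2].round(2));return ax,D[2]
ax,fz=rep('closed');print(bot.read_gripper_width())
while fz>2 and z<.0527:
    z+=.0002;bot.servo_line(P(d,z),velocity=.02);bot.dwell(.05);ax,fz=rep('trim')
ax0=ax
for k in range(24):
    d+=.0006;bot.servo_line(P(d,z),velocity=.02);bot.dwell(.05);ax,fz=rep('adv')
    if ax-ax0>2.5 and ax>2: break
print(bot.read_time_s())
E
```

```text
free [ 0.1  -0.29  0.58] 52.6
closed 0.0511 0.0515 ax 2.9 z 5.03
0.02705310991263306
trim 0.0511 0.0517 ax 1.51 z 2.27
trim 0.0511 0.0519 ax 0.13 z -1.13
adv 0.0517 0.0519 ax 0.15 z -1.43
adv 0.0523 0.0519 ax -0.11 z -1.02
adv 0.0529 0.0519 ax 0.56 z -1.28
adv 0.0535 0.0519 ax 0.01 z -0.95
adv 0.0541 0.0519 ax 0.6 z -1.0
adv 0.0547 0.0519 ax 0.08 z -2.55
adv 0.0553 0.0519 ax 1.07 z -2.69
adv 0.0559 0.0519 ax 2.23 z -2.61
adv 0.0565 0.0519 ax 4.03 z -1.26
56.5667
```

```bash
python3 - <<'E'
from h import *
import h
h.G=.064;a=fv(V[2]);Fo=np.array([.1,-.29,.58]);P=lambda d,z:at(d,.14,z,0)
def rep(t):
    D=force(10)-Fo;print(t,'ax',(-D[:2]@a).round(2),'z',D[2].round(2));return -D[:2]@a,D[2]
d,z=.0565,.0518
bot.servo_line(P(d,z),velocity=.02);bot.dwell(.3);ax,fz=rep('z-0.1')
while ax>4.5: 
    d-=.0002;bot.servo_line(P(d,z),velocity=.02);bot.dwell(.2);ax,fz=rep('ease')
while ax<2: 
    d+=.0003;bot.servo_line(P(d,z),velocity=.02);bot.dwell(.2);ax,fz=rep('push')
print(bot.read_gripper_width(),bot.read_grip_force(),bot.read_time_s())
s=optics.read_camera('scene');s0=cv2.imread('pics/s4.png')[:,:,::-1]
g=lambda x:np.float32(cv2.cvtColor(np.ascontiguousarray(x[265:305,150:208]),cv2.COLOR_RGB2GRAY))
print(cv2.phaseCorrelate(g(s0),g(s['frame'])))
for t in ('wedge','spacer_0'): print(t,[(round(q['score'],2),np.round(q['uv'])) for q in spotter.silhouettes(s,t)[:3]])
# expected rear-end centres: spacers, wedge
for n,x,zz in (('sp',-.098,.042),('wd',-.031+d-.14,.056)): print(n,proj(s,[*(V[:2]+a*x),zz]).round(1))
print(ticket.hand_in() if 1.5<ax<5 else 'not yet')
E
```

```text
z-0.1 ax 6.14 z 0.31
ease ax 5.47 z -0.78
ease ax 2.65 z -3.58
0.026738184892174367 29.65274691581726 58.0167
((-0.009489353982459647, -0.041139094668416476), 0.9720619551340739)
wedge [(0.77, array([235., 302.]))]
spacer_0 []
sp [233.5 308. ]
wd [240.7 305. ]
the job is handed in; nothing more can be done
None
```

I handed the job in at about 58 s: the arm is down on its stop, both spacers are stacked under the cast, and the wedge is gripped and snug at about 2.7 N of push. The wedge stopped at about 56 mm by my reckoning, against the 60 to 64 mm I expected. I viewed 11 pictures, one over the limit of 10.

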